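Tighten a clamp screw to the set torque with a click-type torque wrench

ROBOT

A 6-joint arm with a two-finger parallel gripper is mounted at the origin on a cart in front of the work surface, level with it; the furniture and walls round the work are solid. World frame = base frame: x ahead of the robot, y to its left, z up, the work surface at z = 0. Lengths are in m, angles in degrees, forces in N, time in s.
With the tool pointing down it reaches from about 0.375 to 0.9 m from the base axis. Payload 3.1 kg.
Tool frame: the origin (TCP) lies at the very end of the fingers, on their centre line; the grasp point (between the pads) lies 19 mm behind it (grasp_offset is the distance from the TCP to the grasp point, in m); z points along the fingers, y is the direction in which the jaws open and shut (so a half turn about z gives the same grasp; the last joint's range is limited). The gripper opens to 87 mm and grips with 3 to 60 N. Pads are 19 mm wide; open, the fingers measure 117 mm over their backs; the gripper's body (75 mm by 190 mm) begins 51 mm behind the grasp point.
Start: joints at [63.455, 30.224, 82.088, -0, 67.689, -10.227], TCP at [0.176, 0.6, 0.223] pointing down, gripper open.
Joint ranges: [-176.69, 176.69], [-43.24, 126.21], [12.49, 139.97], [-82, 262], [0, 151.66], [-163.58, 163.58]. Speed limits (degrees/s): [159.86, 159.86, 180, 180, 180, 180].

INTERFACE

Orientations are given as a 3x3 rotation matrix whose columns are the frame's x, y, z axes.
In Python, from rig import * gives the robot as it stands. The module is installed in compiled form; this text tells all that it offers.
- The arm moves only by the tool play_rows, never from a script. Its argument "plan" is a list that holds one entry, the list of rows, each a list of 7 numbers: the shift along the world's x, y, z each as a share of 5 cm, from -1 to 1, then the turn, a rotation vector about the world's x, y, z each as a share of pi rad, from -1 to 1, then the gripper's target within -1 to 1 (fully open at 1, half-way at 0, shut at -1). A call has 1 to 12 rows; each row shifts and turns the commanded pose from where the row before left it; what a row does not reach is not made up. A row lasts 1/10 s, in which the tool goes at most 50 mm and 8.59 degrees, less where a joint would pass 70% of its speed; a pose out of reach is approached as far as the arm can. A call with a number of a shift or a turn outside -1 to 1 is refused whole. A call with a gripper value outside its range is refused whole. The fingers move at their own pace and stop on an object; the grip force is fixed at half the most. Time passes only in rows, so rows that do not move let the fingers close. It gives the time, the measured TCP pose, the force and the opening at its end, in the units of the state.
- read_state(): the state, without advancing time (a new reading comes with each control period).
- capture(name): name is "scene" or "top" or "wrist"; returns the picture (384x512x3 uint8, red, green, blue); there is no depth.
- camera_params(name): a dict with "intrinsics" (3x3 intrinsics, pixels), "R" (3x3) and "t" (3): a world point X has camera coordinates R X + t; the wrist camera has in their place "mount" (4x4, takes a point from camera to tool coordinates, whose origin is the TCP and whose axes are the flange's). Camera axes: x right, y down, z forward; pixel columns grow to the right and rows downward; lengths in m; the calibration is good to about 2 mm. A picture is of the moment at which its call begins: read the wrist's pose just before it. camera_params takes no time and is no camera call.
- hand_in(): hands the job in, once; it reports no verdict.
The state is a dict: "time_s": time; "joint_positions": joint angles; "qvel": joint speeds; "tau": joint torques, N m; "position": TCP position; "tcp_rot": TCP orientation; "force": force on the tool from outside, world axes, zero at the start; "moment": the same for the moment, N m; "opening": opening from 0.0 (shut) to 1.0 (fully open).
Only numpy, scipy, OpenCV 4.12 (cv2) and the standard library are available. Lean on these libraries where they do the work, as an engineer would, in place of code of your own. Each camera call takes 0.05 s, during which the arm holds its last target. There are 200 camera calls.

TASK

Take the torque wrench from its cradle, fit its socket fully down over the square of the clamp screw, and tighten the screw (clockwise seen from above) until the wrench clicks, that is, until its hinge breaks over by several degrees. Stop at the click without forcing the hinge on to the end of its travel, then let the handle relax and leave the wrench sitting on the screw. Leave the other things on the bench alone.

Things in the scene. Friction and masses are not known exactly. Their poses are not given: they have to be found in the camera images.
- wrench_grip (a point): Grip centre of the loose torque wrench (240 mm long, about 0.38 kg), on the handle's centre line. x runs along the handle towards the head, z up. Flat-sided black grip 22 mm wide (y), 26 mm high, from x = -75 to 35 mm (end cap to -87); shank 16 x 16 mm to x = 90; hinge pin (vertical) at x = 105, socket axis at x = 135; socket mouth 46 mm below the centre line.
- socket_mouth (a point): Centre of the open lower end of the wrench's socket: square hole 28.5 mm wide, 34 mm deep, sides parallel to this point's x and y; outside 40.5 mm square. x points along the wrench away from the handle, z up. With the hinge straight it lies 135 mm ahead of wrench_grip and 46 mm below it.
- screw_square (a point): Base centre of the clamp screw's square drive, on top of its washer (54 mm across), 53 mm above the bench. Square 26 mm wide, 24 mm high, sides parallel to this point's x and y, then an 8 mm round nose tapering from 25 to 15 mm. z up. The socket fits in four quarter-turn positions; handle towards the robot has most room. Seated, the socket mouth is at this point; turning play about 0.1 rad.
- wrench_hinge (a joint): Breakover hinge of the wrench, rad. 0 = straight, held by the preset spring until 1.5 N m acts about its pin in the tightening sense (14 N sideways at the grip centre; 8 to 14 N if a firm grasp also twists the handle). Then it clicks: the handle gives clockwise past the head at the same hinge torque, up to the end stop at 0.30 rad, where load goes into the screw. Springs back to 0 when unloaded.
- torque_wrench: Handle part of the wrench: same origin and axes as point wrench_grip. In the cradle it lies level, centre line 85 mm above the bench. Grip it from above between the forks; lifting it 25 mm clears them. Mass varies by a fifth, centre of mass about 35 mm ahead of the grip centre. Let go on the screw, it droops by up to 0.15 rad and stays there.
- roll: Bystander: roll of masking tape, 104 mm across and 25 mm high, lying flat to the right of the fixture; origin at its underside centre.
- blue_screwdriver: Bystander: screwdriver with a blue handle, 235 mm long, 25 mm high, lying beyond the fixture; origin at the underside centre.
- offcut: Bystander: pine block 45 x 90 x 60 mm standing beyond the fixture to the left; origin at its underside centre.
- fixture: Fixed clamping fixture, origin under its centre, below the screw: steel base plate 160 (x) x 100 (y) x 12 mm, dark strap 34 x 104 mm with its top at 50 mm over an aluminium bar. Clockwise from above tightens its screw, which first turns easily (about 0.35 N m) by 0.2 to 0.85 rad, an unknown amount, then comes up hard on its seat.
- cradle: Fixed wooden cradle, origin under its centre, x along the wrench towards its head: base 160 x 70 x 8 mm, two U-shaped forks 12 mm thick at x = 63 and -60 mm, outside width up to 44 mm, cheeks up to 95 mm high, 3 mm play each side of the wrench.

How it is judged (in metres and radians):
On the way, in this order (a step that is already met when the one before it is completed fails the run):
1. the socket is seated down over the screw's square (horizontal distance between socket_mouth and screw_square below 0.005 m and z of socket_mouth in the frame of screw_square below 0.01 m and value of joint wrench_hinge below 0.03 rad), for 0.2 s.
2. the wrench breaks over while the socket sits on the square (value of joint wrench_hinge above 0.08 rad and horizontal distance between socket_mouth and screw_square below 0.006 m and z of socket_mouth in the frame of screw_square below 0.012 m), for 0.05 s.
At the end, for the whole second after the job is handed in: The wrench has clicked on the screw (hinge past 0.08 rad) and now rests released and still on the screw: hinge back below 0.03 rad, socket mouth within 6 mm of the square's axis and less than 12 mm above its base, wrench tilted by less than 0.25 rad (value of joint wrench_hinge below 0.03 rad and horizontal distance between socket_mouth and screw_square below 0.006 m and z of socket_mouth in the frame of screw_square below 0.012 m and angle between torque_wrench's own z axis and vertical below 0.25 rad and linear speed of torque_wrench below 0.02 m/s); the robot touches nothing.
It fails at once if the hinge is forced on towards its end stop (past 0.24 rad), which over-tightens the screw (value of joint wrench_hinge above 0.24 rad).
It fails at once if a bystander is pushed away by more than 25 mm (distance of any of roll, blue_screwdriver, offcut from where it was at the start of the episode above 0.025 m).
It also fails if it takes over 51 s, if anything falls off the work surface, if the arm or the gripper's body presses on something with over 40 N, if the wrist force passes 120 N, or if a joint passes its speed limit or range.

## Working session

There is one attempt and no reset: what is moved stays moved. The work goes in short steps, Python scripts to look and compute and a tool call to move; the robot and the scene stay as the last step left them, time stands still between calls to the robot, and variables do not carry over. Pictures are saved under pics/ and viewed, about 8 in all and at most 12, crops included, and the job is handed in when it is done.

Besides the shell and the picture viewer there is one more tool, called after "Request:" by a JSON object that holds its "op" and its "data", one argument or row to a line. play_rows: Moves the arm, as the interface text tells. Its arguments: {"type":"object","properties":{"plan":{"type":"array"}},"required":["plan"]}

```bash
mkdir -p pics; cat > h.py <<'E'
from rig import *
import numpy as np, cv2
def save(n,f):
    im=capture(n); cv2.imwrite(f'pics/{f}.png',cv2.cvtColor(im,cv2.COLOR_RGB2BGR)); return im
def ray(n,u,v,st=None):
    p=camera_params(n); d=np.linalg.inv(p['intrinsics'])@[u,v,1]
    if n=='wrist':
        M=np.array(p['mount']); R=np.array(st['tcp_rot']); o=np.array(st['position'])+R@M[:3,3]; return o,R@M[:3,:3]@d
    R=np.array(p['R']); return -R.T@p['t'],R.T@d
def onz(n,u,v,z,st=None):
    o,d=ray(n,u,v,st); return o+d*(z-o[2])/d[2]
def proj(n,X,st=None):
    p=camera_params(n)
    if n=='wrist':
        M=np.array(p['mount']); R=np.array(st['tcp_rot']); c=M[:3,:3].T@(R.T@(np.array(X)-st['position'])-M[:3,3])
    else: c=np.array(p['R'])@X+p['t']
    q=p['intrinsics']@c; return q[:2]/q[2]
E
python3 - <<'E'
from h import *
np.set_printoptions(precision=4,suppress=True)
s=read_state(); print(s)
a=save('top','top0');b=save('scene','scene0')
cv2.imwrite('pics/both0.png',cv2.cvtColor(np.hstack([cv2.resize(a,(400,300)),cv2.resize(b,(400,300))]),cv2.COLOR_RGB2BGR))
for n in('top','scene','wrist'):print(n,camera_params(n))
E
```

```text
{'time_s': 0.0, 'joint_positions': array([ 63.4561,  30.2781,  82.1561,  -0.0003,  67.6861, -10.2252]), 'qvel': array([ 0.0104, -0.1517,  0.1077,  0.1395,  0.1295,  0.0972]), 'tau': array([  0.0001, -44.0046, -17.6589,   0.0632,   0.0581,  -0.0002]), 'position': array([0.1752, 0.5992, 0.2216]), 'tcp_rot': array([[-0.9597,  0.281 , -0.0009],
       [ 0.281 ,  0.9597, -0.0019],
       [ 0.0004, -0.0021, -1.    ]]), 'force': array([ 0.7154,  0.0804, -1.5572]), 'moment': array([ 0.0005,  0.0049, -0.0182]), 'opening': 1.0011343262337797}
top {'intrinsics': array([[423.2262,   0.    , 255.2829],
       [  0.    , 423.2262, 188.973 ],
       [  0.    ,   0.    ,   1.    ]]), 'R': array([[-0.311 , -0.9504, -0.0095],
       [-0.8683,  0.2882, -0.4038],
       [ 0.3865, -0.1173, -0.9148]]), 't': array([0.3347, 0.5907, 0.9145])}
scene {'intrinsics': array([[465.6926,   0.    , 261.3075],
       [  0.    , 465.6926, 183.948 ],
       [  0.    ,   0.    ,   1.    ]]), 'R': array([[-0.7368, -0.6761, -0.0032],
       [-0.4068,  0.4471, -0.7966],
       [ 0.54  , -0.5857, -0.6044]]), 't': array([0.5882, 0.2684, 1.0155])}
wrist {'intrinsics': array([[270.1831,   0.    , 256.1774],
       [  0.    , 270.1831, 193.82  ],
       [  0.    ,   0.    ,   1.    ]]), 'mount': array([[-0.    , -0.9558, -0.294 ,  0.0824],
       [ 1.    , -0.0002,  0.0005, -0.0005],
       [-0.0005, -0.294 ,  0.9558, -0.1628],
       [ 0.    ,  0.    ,  0.    ,  1.    ]])}
```

View pics/top0.png

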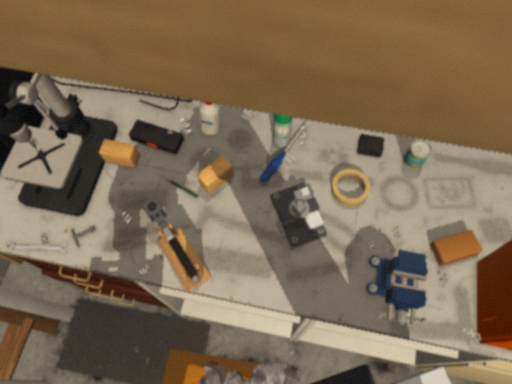

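View pics/scene0.png

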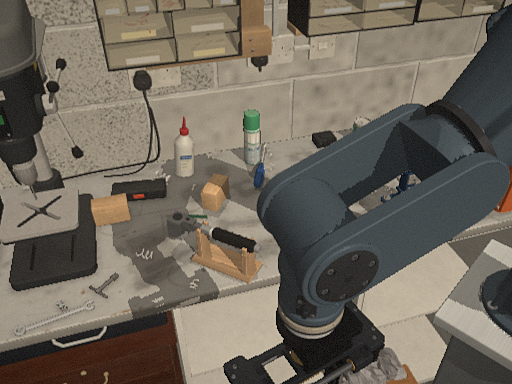

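```bash
python3 - <<'E'
from h import *
np.set_printoptions(precision=4,suppress=True)
a=cv2.imread('pics/top0.png')
c=np.vstack([cv2.resize(a[190:300,130:220],None,fx=5,fy=5,interpolation=cv2.INTER_CUBIC)])
d=cv2.resize(a[175:255,260:340],(440,550)[::1] if 0 else (440,440),interpolation=cv2.INTER_CUBIC)
o=np.zeros((550,800,3),np.uint8); 
c=cv2.resize(a[190:300,130:220],(360,440),interpolation=cv2.INTER_CUBIC); o[:440,:360]=c;o[:440,360:]=d
cv2.imwrite('pics/crop0.png',o[:440])
print(proj('top',[0.176,.6,.22]),proj('scene',[0.176,.6,.22]),proj('top',[0,0,0]))
for u,v,z in((300,205,.08),(168,229,.085),(195,276,.085),(152,208,.08),(315,240,0),(300,213,0),(352,187,0.012)):print(u,v,onz('top',u,v,z))
E
```

```text
[ 81.2567 499.7398] [300.0965 399.4882] [410.2066 462.3595]
300 205 [0.6075 0.0335 0.08  ]
168 229 [0.6484 0.3658 0.085 ]
195 276 [0.515  0.3323 0.085 ]
152 208 [0.7177 0.392  0.08  ]
315 240 [0.5295 0.0131 0.    ]
300 213 [ 0.6131  0.0239 -0.    ]
352 187 [ 0.6358 -0.1361  0.012 ]
```

View pics/crop0.png

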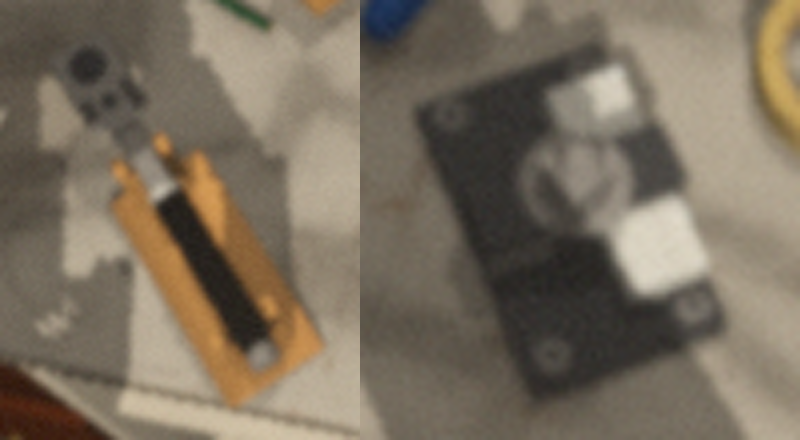

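```bash
python3 - <<'E'
from h import *
np.set_printoptions(precision=4,suppress=True)
A=onz('top',171.2,239.5,.098);B=onz('top',191.3,275,.098);C=onz('top',152,206.3,.09)
d=(A-B)[:2];print(A,B,C,np.hypot(*d),np.degrees(np.arctan2(d[1],d[0])))
e=(C-B)[:2];print(np.hypot(*e),np.degrees(np.arctan2(e[1],e[0])), 'grip',B[:2]+e/np.hypot(*e)*.075)
print('washer',onz('top',299.6,208.6,.053))
P=[onz('top',260+(x-360)/5.5,175+y/5.5,.012)[:2] for x,y in((418,105),(600,45),(725,325),(540,398))]
print('base corners',P,np.mean(P,0))
for i in range(4):
  q=P[(i+1)%4]-P[i];print(np.hypot(*q),np.degrees(np.arctan2(q[1],q[0])))
E
```

```text
[0.615  0.3632 0.098 ] [0.5167 0.3388 0.098 ] [0.7176 0.3897 0.09  ] 0.10135482950441266 13.91167639143757
0.20728742097300248 14.194463818396159 grip [0.5894 0.3572]
washer [0.6077 0.032  0.053 ]
base corners [array([0.6863, 0.0836]), array([ 0.6886, -0.014 ]), array([ 0.5322, -0.0184]), array([0.5261, 0.0778])] [0.6083 0.0322]
0.09757959674701877 -88.6939869546675
0.1564338076193869 -178.37911517840126
0.09637713692388714 93.60122422265982
0.1603054613240559 2.0707150339856666
```

Request:
{"op": "play_rows", "data": {
  "plan": [
    [[0.84, -0.48, 0, 0, 0, 0.017, 1], [0.84, -0.48, 0, 0, 0, 0.017, 1], [0.84, -0.48, 0, 0, 0, 0.017, 1], [0.84, -0.48, 0, 0, 0, 0.017, 1], [0.84, -0.48, 0, 0, 0, 0.017, 1], [0.84, -0.48, 0, 0, 0, 0.017, 1], [0.84, -0.48, 0, 0, 0, 0.017, 1], [0.84, -0.48, 0, 0, 0, 0.017, 1], [0.84, -0.48, 0, 0, 0, 0.017, 1], [0.84, -0.48, 0, 0, 0, 0.017, 1], [0, 0, 0, 0, 0, 0, 1], [0, 0, 0, 0, 0, 0, 1]]
  ]
}}

```text
time_s: 1.3
position: [0.596, 0.3586, 0.2215]
tcp_rot: [[-0.97, -0.244, -0.002], [-0.244, 0.97, -0.0], [0.002, 0.0, -1.0]]
force: [-0.5, 0.5, 0.0]
opening: 1.008
```

```bash
python3 - <<'E'
from h import *
import pickle
s=read_state();pickle.dump(s,open('s1.pkl','wb'));save('wrist','w1');print(s['time_s'],s['position'],np.abs(s['qvel']).max())
E
```

```text
1.3 [0.59601419 0.35857697 0.22145122] 2.693100462696729
```

Request:
{"op": "play_rows", "data": {
  "plan": [
    [[0, -1, 0, 0, 0, -0.011, 1], [0, -1, 0, 0, 0, -0.011, 1], [0, -1, 0, 0, 0, -0.011, 1], [0, -1, 0, 0, 0, -0.011, 1], [0, -1, 0, 0, 0, -0.011, 1], [0, -1, 0, 0, 0, -0.011, 1], [0, -0.5, 0, 0, 0, -0.011, 1], [0, 0, 0, 0, 0, 0, 1], [0, 0, 0, 0, 0, 0, 1]]
  ]
}}

```text
time_s: 2.25
position: [0.5947, 0.0361, 0.2226]
tcp_rot: [[-1.0, -0.008, -0.001], [-0.008, 1.0, 0.001], [0.001, 0.001, -1.0]]
force: [-0.5, 1.3, 0.4]
opening: 1.0
```

```bash
python3 - <<'E'
from h import *
import pickle
s=read_state();pickle.dump(s,open('s2.pkl','wb'));save('wrist','w2');print(s['time_s'],s['position'],s['tcp_rot'],np.abs(s['qvel']).max())
a=cv2.imread('pics/w1.png');b=cv2.imread('pics/w2.png')
print(proj('wrist',[.598,.36,.098],pickle.load(open('s1.pkl','rb'))),proj('wrist',[.608,.032,.085],s))
cv2.imwrite('pics/w12.png',np.hstack([a[:,56:456],b[:,56:456]]))
E
```

```text
2.25 [0.59465895 0.03612351 0.22261903] [[-9.99967315e-01 -8.05330401e-03 -7.16537504e-04]
 [-8.05403694e-03  9.99967039e-01  1.02594887e-03]
 [ 7.08251608e-04  1.03168636e-03 -9.99999217e-01]] 1.6274677325528628
[256.87230133 191.14514254] [252.34450785 196.62588988]
```

View pics/w12.png

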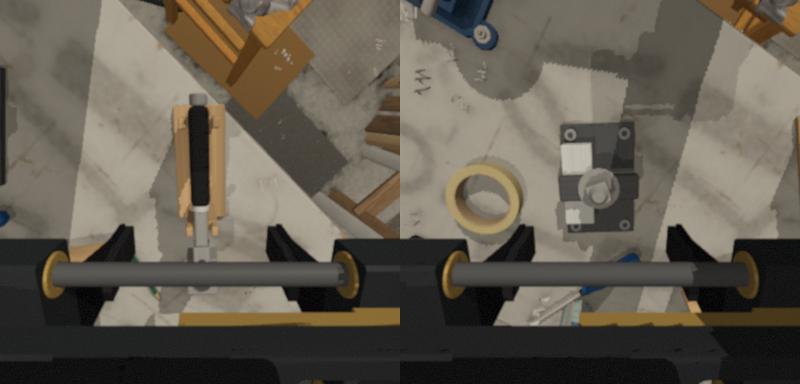

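```bash
python3 - <<'E'
from h import *
a=cv2.imread('pics/w1.png');b=cv2.imread('pics/w2.png')
o=np.zeros((500,800,3),np.uint8)
o[:500,:250]=cv2.resize(a[88:288,206:306],(250,500),interpolation=cv2.INTER_CUBIC)
o[:500,250:750]=cv2.resize(b[160:210,231:281],(500,500),interpolation=cv2.INTER_CUBIC)
cv2.imwrite('pics/crop1.png',o)
E
```

```text
(no output)
```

View pics/crop1.png

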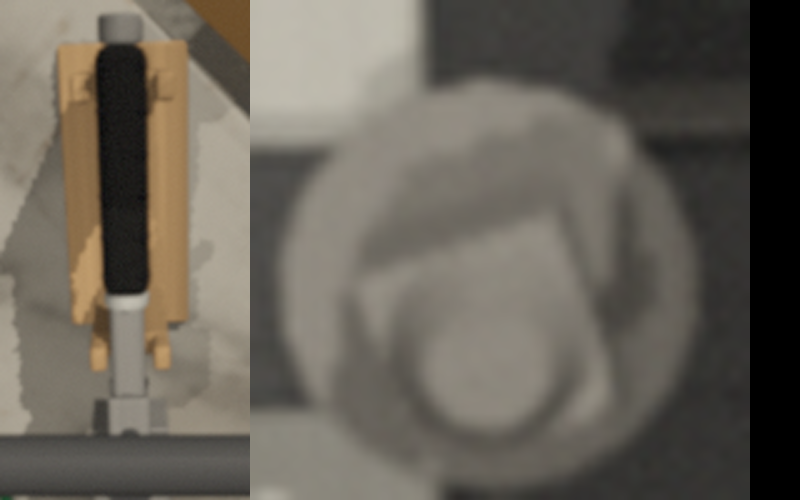

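```bash
python3 - <<'E'
from h import *
import pickle
np.set_printoptions(precision=4,suppress=True)
s1,s2=[pickle.load(open(f's{i}.pkl','rb')) for i in(1,2)]
g=cv2.cvtColor(cv2.imread('pics/w1.png'),cv2.COLOR_BGR2GRAY)
pts=[]
for v in range(112,200,4):
    r=np.where(g[v,240:272]<50)[0]+240; pts.append(onz('wrist',(r[0]+r[-1])/2,v,.098,s1)[:2])
pts=np.array(pts);m=np.polyfit(pts[:,0],pts[:,1],1);print('yaw',np.degrees(np.arctan(m[0])),'resid',np.std(pts[:,1]-np.polyval(m,pts[:,0])))
A=onz('wrist',206+122/2.5,88+44/2.5,.098,s1);B=onz('wrist',206+126/2.5,88+293/2.5,.098,s1);print(A,B,np.hypot(*(B-A)[:2]))
d=(B-A)/np.linalg.norm(B-A);print('grip',A+d*.075,B-d*.035)
w=lambda x,y,z:onz('wrist',231+(x-250)/10,160+y/10,z,s2)
print('washer',w(488,283,.053),'nose',w(488,370,.085))
P=[w(358,285,.077),w(555,212,.077),w(612,395,.077)]
for i in(0,1):
  q=P[i+1]-P[i];print(P[i],np.hypot(*q[:2]),np.degrees(np.arctan2(q[1],q[0])))
print('diag mid',(P[0]+P[2])/2)
E
```

```text
yaw 15.478014949432096 resid 0.00030545451876031686
[0.5114 0.336  0.098 ] [0.6141 0.3635 0.098 ] 0.10634441611466126
grip [0.5838 0.3554 0.098 ] [0.5803 0.3545 0.098 ]
washer [0.607  0.0348 0.053 ] nose [0.6084 0.0349 0.085 ]
[0.6005 0.0194 0.077 ] 0.024981766002111334 111.3961415669775
[0.5914 0.0426 0.077 ] 0.023739931109946318 17.568093021147416
diag mid [0.6073 0.0346 0.077 ]
```

Request:
{"op": "play_rows", "data": {
  "plan": [
    [[0, 1, 0, 0, 0, 0.0115, 1], [0, 1, 0, 0, 0, 0.0115, 1], [0, 1, 0, 0, 0, 0.0115, 1], [0, 1, 0, 0, 0, 0.0115, 1], [0, 1, 0, 0, 0, 0.0115, 1], [0, 1, 0, 0, 0, 0.0115, 1], [0, 0.44, 0, 0, 0, 0.0115, 1], [0, 0, -0.7, 0, 0, 0, 1], [0, 0, -0.7, 0, 0, 0, 1], [0, 0, -0.7, 0, 0, 0, 1], [0, 0, -0.7, 0, 0, 0, 1], [0, 0, 0, 0, 0, 0, 1]]
  ]
}}

```text
time_s: 3.5
position: [0.5896, 0.3574, 0.0767]
tcp_rot: [[-0.965, -0.261, -0.012], [-0.261, 0.965, -0.004], [0.013, -0.001, -1.0]]
force: [-1.3, 0.3, -0.3]
opening: 1.001
```

Request:
{"op": "play_rows", "data": {
  "plan": [
    [[0, 0, -0.32, 0, 0, 0, 0.4], [0, 0, 0, 0, 0, 0, 0], [0, 0, 0, 0, 0, 0, -1], [0, 0, 0, 0, 0, 0, -1], [0, 0, 0, 0, 0, 0, -1], [0, 0, 0, 0, 0, 0, -1], [0, 0, 0, 0, 0, 0, -1], [0, 0, 0, 0, 0, 0, -1]]
  ]
}}

```text
time_s: 4.3
position: [0.5957, 0.3567, 0.0668]
tcp_rot: [[-0.966, -0.257, 0.0], [-0.257, 0.966, 0.0], [-0.0, 0.0, -1.0]]
force: [0.4, 0.2, -0.1]
opening: 0.356
```

Request:
{"op": "play_rows", "data": {
  "plan": [
    [[0, 0, 0, 0, 0, 0, -1], [0, 0, 0, 0, 0, 0, -1], [0, 0, 0, 0, 0, 0, -1], [0, 0, 0, 0, 0, 0, -1], [0, 0, 0.2, 0, 0, 0, -1], [0, 0, 0.3, 0, 0, 0, -1], [0, 0, 0.3, 0, 0, 0, -1], [0, 0, 0.4, 0, 0, 0, -1], [0, 0, 0.4, 0, 0, 0, -1], [0, 0, 0, 0, 0, 0, -1], [0, 0, 0, 0, 0, 0, -1]]
  ]
}}

```text
time_s: 5.4
position: [0.5959, 0.3569, 0.1477]
tcp_rot: [[-0.966, -0.257, 0.002], [-0.257, 0.966, 0.001], [-0.002, 0.0, -1.0]]
force: [0.3, -0.2, -3.5]
opening: 0.247
```

```bash
python3 - <<'E'
from h import *
import pickle
np.set_printoptions(precision=4,suppress=True)
s=read_state();pickle.dump(s,open('s3.pkl','wb'));print(s)
a=save('top','top3');b=save('scene','scene3');c=save('wrist','w3')
R=s['tcp_rot'];g=s['position']-R[:,2]*.019; print('grasp',g)
X=g-R[:,0]*.125
print(proj('top',X+[0,0,.01]),proj('scene',X+[0,0,.01]))
o=np.zeros((576,800,3),np.uint8)
cx=lambda im,u,v,w,h,f:cv2.resize(im[v:v+h,u:u+w],(w*f,h*f),interpolation=cv2.INTER_CUBIC)
o[:400,:400]=cx(a,110,180,100,100,4);o[:400,400:]=cx(b,150,170,100,100,4)
cv2.imwrite('pics/crop3.png',o[:400,:,::-1])
E
```

```text
{'time_s': 5.4, 'joint_positions': array([ 21.7242,  40.1884,  75.0544,  -0.004 ,  64.6542, -83.1855]), 'qvel': array([-0.0261,  1.6788,  1.7564, -0.0557,  0.178 , -0.0161]), 'tau': array([  0.0073, -54.3574, -18.7833,  -0.0314,  -0.0691,  -0.001 ]), 'position': array([0.5959, 0.3569, 0.1477]), 'tcp_rot': array([[-0.9663, -0.2573,  0.0017],
       [-0.2573,  0.9663,  0.0006],
       [-0.0018,  0.0002, -1.    ]]), 'force': array([ 0.2937, -0.1954, -3.5156]), 'moment': array([ 0.0147,  0.1069, -0.0642]), 'opening': 0.24695643061100483}
grasp [0.5958 0.3569 0.1667]
[143.6639 192.9124] [172.5754 188.259 ]
```

View pics/crop3.png

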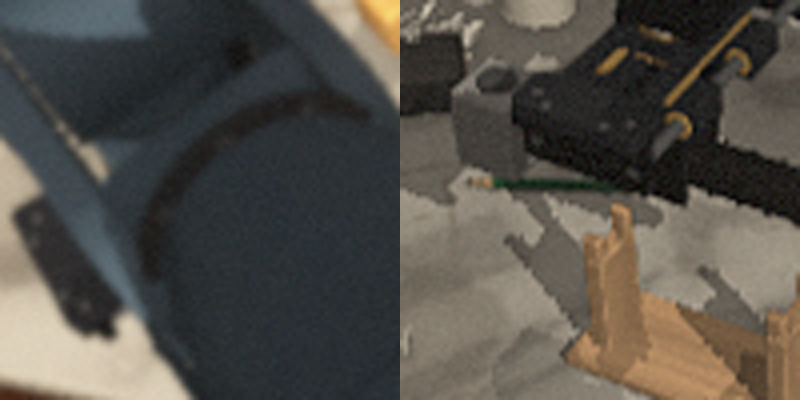

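```bash
python3 - <<'E'
from h import *
a=cv2.imread('pics/w3.png');b=cv2.imread('pics/scene3.png')
o=np.zeros((500,800,3),np.uint8)
o[:400,:400]=cv2.resize(a[40:240,156:356],(400,400),interpolation=cv2.INTER_CUBIC)
o[:400,400:]=cv2.resize(b[180:220,155:195],(400,400),interpolation=cv2.INTER_CUBIC)
cv2.imwrite('pics/crop4.png',o[:400])
E
```

```text
(no output)
```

View pics/crop4.png

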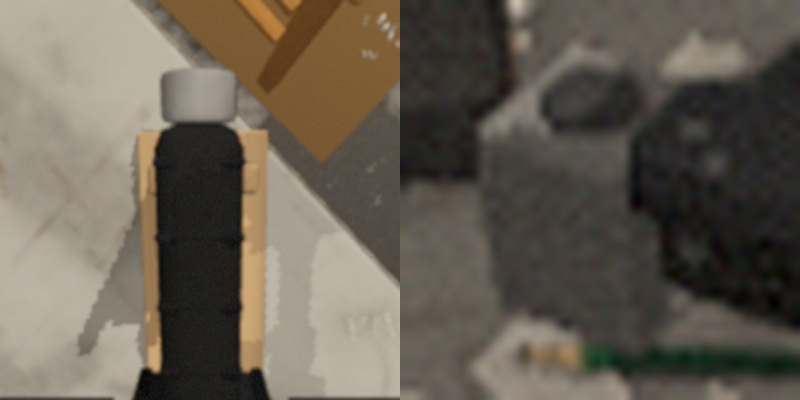

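```bash
python3 - <<'E'
from h import *
import pickle
np.set_printoptions(precision=4,suppress=True)
s=pickle.load(open('s3.pkl','rb'));R=s['tcp_rot'];g=s['position']-R[:,2]*.019;d=-R[:,0];n=R[:,1]
for k in(0,.01):
  S=g+d*(.135-k); print('k',k,S)
  for i in(-1,1):
    for j in(-1,1): 
      C=S+i*.02025*d+j*.02025*n; print(i,j,'bot',proj('scene',C-[0,0,.046]),[ (z,proj('scene',C+[0,0,z]).round(1)) for z in(0,.008,.013)])
  print('ctr',[ (z,proj('scene',S+[0,0,z]).round(1)) for z in(0,.008,.013)])
for v,z in((101,.013),(101,.008),(75,.0),(75,.01)):
  A=onz('wrist',255.5,v,g[2]+z,s);print(v,z,(A-g)@d,(A-g)@n)
for v in(110,170,210):
  A=onz('wrist',255.75,v,g[2]+.013,s);print((A-g)@n)
E
```

```text
k 0 [0.7263 0.3916 0.1669]
-1 -1 bot [183.9235 203.4192] [(0, array([181.9, 188.2])), (0.008, array([181.5, 185.4])), (0.013, array([181.3, 183.7]))]
-1 1 bot [173.8122 213.2737] [(0, array([171.4, 197.9])), (0.008, array([171. , 195.1])), (0.013, array([170.8, 193.4]))]
1 -1 bot [170.1247 198.4835] [(0, array([167.8, 183.3])), (0.008, array([167.3, 180.6])), (0.013, array([167.1, 178.9]))]
1 1 bot [159.7926 208.0752] [(0, array([157.1, 192.8])), (0.008, array([156.6, 190. ])), (0.013, array([156.3, 188.3]))]
ctr [(0, array([169.6, 190.5])), (0.008, array([169.1, 187.7])), (0.013, array([168.9, 186. ]))]
k 0.01 [0.7166 0.389  0.1669]
-1 -1 bot [187.3881 204.6584] [(0, array([185.4, 189.4])), (0.008, array([185.1, 186.7])), (0.013, array([184.8, 184.9]))]
-1 1 bot [177.3337 214.5794] [(0, array([175. , 199.2])), (0.008, array([174.6, 196.4])), (0.013, array([174.4, 194.7]))]
1 -1 bot [173.4976 199.6899] [(0, array([171.2, 184.5])), (0.008, array([170.8, 181.8])), (0.013, array([170.5, 180.1]))]
1 1 bot [163.2185 209.3455] [(0, array([160.6, 194. ])), (0.008, array([160.1, 191.3])), (0.013, array([159.8, 189.5]))]
ctr [(0, array([173.1, 191.7])), (0.008, array([172.7, 188.9])), (0.013, array([172.4, 187.2]))]
101 0.013 -0.08666171112130264 2.9958238134821144e-05
101 0.008 -0.0868225263593467 2.109867174567431e-05
75 0.0 -0.09912883986740921 1.596894413033942e-05
75 0.01 -0.09796830649169763 3.305828552569317e-05
0.0001424481597325467
0.00012898579786010207
0.00011896186170918841
```

Request:
{"op": "play_rows", "data": {
  "plan": [
    [[-0.13, -0.45, 0, 0, 0, 0.0016, -1], [-0.26, -0.91, 0, 0, 0, 0.0032, -1], [-0.26, -0.91, 0, 0, 0, 0.0032, -1], [-0.26, -0.91, 0, 0, 0, 0.0032, -1], [-0.26, -0.91, 0, 0, 0, 0.0032, -1], [-0.26, -0.91, 0, 0, 0, 0.0032, -1], [-0.26, -0.91, 0, 0, 0, 0.0032, -1], [-0.26, -0.91, 0, 0, 0, 0.0032, -1], [-0.13, -0.44, 0, 0, 0, 0.0016, -1], [0, 0, -0.2, 0, 0, 0, -1], [0, 0, -0.2, 0, 0, 0, -1], [0, 0, 0, 0, 0, 0, -1]]
  ]
}}

```text
time_s: 6.75
position: [0.4904, -0.0051, 0.1247]
tcp_rot: [[-0.942, -0.335, -0.004], [-0.335, 0.942, 0.001], [0.003, 0.003, -1.0]]
force: [0.4, -0.0, -3.3]
opening: 0.254
```

```bash
python3 - <<'E'
from h import *
import pickle
np.set_printoptions(precision=4,suppress=True)
s=read_state();pickle.dump(s,open('s4.pkl','wb'));print(s['time_s'],s['position'],s['tcp_rot'],s['force'],s['moment'])
a=save('top','top4');b=save('scene','scene4');save('wrist','w4')
R=s['tcp_rot'];g=s['position']-R[:,2]*.019;d=-R[:,0];S=g+d*.1225
print(S)
for n in('top','scene'):print(n,proj(n,S),proj(n,S-[0,0,.046]),proj(n,[.6075,.0348,.085]))
p=proj('top',S).astype(int);q=proj('scene',S).astype(int)
o=np.zeros((400,800,3),np.uint8)
f=lambda im,c:cv2.resize(im[c[1]-30:c[1]+30,c[0]-30:c[0]+30],(400,400),interpolation=cv2.INTER_CUBIC)
o[:,:400]=f(a,p);o[:,400:]=f(b,q);print(p,q)
cv2.imwrite('pics/crop5.png',o[...,::-1])
E
```

```text
6.75 [ 0.4904 -0.0051  0.1247] [[-0.9423 -0.3347 -0.004 ]
 [-0.3347  0.9423  0.0013]
 [ 0.0033  0.0025 -1.    ]] [ 0.3773 -0.0436 -3.3195] [0.054  0.1635 0.0292]
[0.6059 0.0359 0.1433]
top [301.6019 196.1162] [299.9299 203.2796] [299.6704 204.4108]
scene [305.4401 155.2083] [304.5225 169.3549] [304.0565 172.6341]
[301 196] [305 155]
```

View pics/crop5.png

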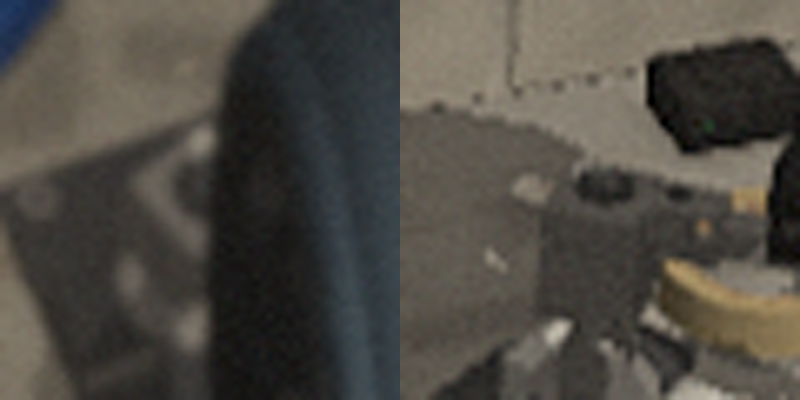

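Request:
{"op": "play_rows", "data": {
  "plan": [
    [[0.03, -0.02, -0.1, 0, 0, 0, -1], [0, 0, -0.1, 0, 0, 0, -1], [0, 0, -0.1, 0, 0, 0, -1], [0, 0, -0.06, 0, 0, 0, -1], [0, 0, 0, 0, 0, 0, -1], [0, 0, 0, 0, 0, 0, -1]]
  ]
}}

```text
time_s: 7.5
position: [0.493, -0.0072, 0.1085]
tcp_rot: [[-0.943, -0.334, -0.0], [-0.334, 0.943, 0.0], [0.0, 0.0, -1.0]]
force: [-0.1, 0.1, -2.8]
opening: 0.249
```

Request:
{"op": "play_rows", "data": {
  "plan": [
    [[0, 0, -0.05, 0, 0, 0, -1], [0, 0, -0.05, 0, 0, 0, -1], [0, 0, 0, 0, 0, 0, -1], [0, 0, 0, 0, 0, 0, -1]]
  ]
}}

```text
time_s: 7.9
position: [0.4932, -0.0073, 0.1038]
tcp_rot: [[-0.943, -0.334, 0.001], [-0.334, 0.943, -0.0], [-0.0, -0.0, -1.0]]
force: [-1.3, -0.4, -0.9]
opening: 0.248
```

```bash
python3 - <<'E'
from h import *
s=read_state();print(s['position'],s['force'],s['moment'])
E
```

```text
[ 0.49324062 -0.00729073  0.10375361] [-1.30296442 -0.43972733 -0.92985513] [0.01249339 0.00370593 0.00541049]
```

Request:
{"op": "play_rows", "data": {
  "plan": [
    [[-0.03, -0.01, 0, 0, 0, 0, -1], [0, 0, 0, 0, 0, 0, -1], [0, 0, -0.05, 0, 0, 0, -1], [0, 0, -0.03, 0, 0, 0, -1], [0, 0, 0, 0, 0, 0, -1], [0, 0, 0, 0, 0, 0, -1]]
  ]
}}

```text
time_s: 8.5
position: [0.4914, -0.0076, 0.0994]
tcp_rot: [[-0.942, -0.334, -0.001], [-0.334, 0.942, 0.0], [0.0, 0.0, -1.0]]
force: [-0.1, -0.1, -3.8]
opening: 0.25
```

```bash
python3 - <<'E'
from h import *
s=read_state();print(s['position'],s['force'],s['moment'])
E
```

```text
[ 0.49142427 -0.00764259  0.09935404] [-0.08226448 -0.11659998 -3.77562544] [-0.03786643  0.08366493  0.00764759]
```

Request:
{"op": "play_rows", "data": {
  "plan": [
    [[0, 0, -0.06, 0, 0, 0, -1], [0, 0, -0.06, 0, 0, 0, -1], [0, 0, -0.06, 0, 0, 0, -1], [0, 0, 0, 0, 0, 0, -1], [0, 0, 0, 0, 0, 0, -1]]
  ]
}}

```text
time_s: 9.0
position: [0.4915, -0.0077, 0.0904]
tcp_rot: [[-0.943, -0.334, -0.0], [-0.334, 0.943, 0.0], [0.0, 0.0, -1.0]]
force: [0.1, -0.0, -4.3]
opening: 0.251
```

```bash
python3 - <<'E'
from h import *
s=read_state();print(s['position'],s['force'],s['moment'])
E
```

```text
[ 0.49147948 -0.0076714   0.09037499] [ 0.14718904 -0.01167565 -4.25859847] [-0.00372285  0.04558457 -0.02987623]
```

Request:
{"op": "play_rows", "data": {
  "plan": [
    [[0, 0, -0.06, 0, 0, 0, -1], [0, 0, -0.06, 0, 0, 0, -1], [0, 0, -0.06, 0, 0, 0, -1], [0, 0, -0.03, 0, 0, 0, -1], [0, 0, 0, 0, 0, 0, -1], [0, 0, 0, 0, 0, 0, -1]]
  ]
}}

```text
time_s: 9.6
position: [0.4915, -0.0077, 0.0802]
tcp_rot: [[-0.943, -0.334, -0.0], [-0.334, 0.943, -0.0], [0.0, 0.0, -1.0]]
force: [-0.7, 0.3, -1.2]
opening: 0.251
```

```bash
python3 - <<'E'
from h import *
s=read_state();print(s['position'],s['force'],s['moment'])
E
```

```text
[ 0.49149376 -0.00769985  0.08015843] [-0.73151255  0.28635061 -1.21361077] [0.03247068 0.0576539  0.0479548 ]
```

```bash
cat > arc.py <<'E'
import sys
from h import *
np.set_printoptions(precision=4,suppress=True)
def st():
    s=read_state();R=s['tcp_rot'];d=-R[:,0];n=np.array([-d[1],d[0],0])
    print('t',s['time_s'],'pos',s['position'],'yaw',round(np.degrees(np.arctan2(d[1],d[0])),2),'Frad %.2f Ftan(left+) %.2f Fz %.2f'%(s['force']@d,s['force']@n,s['force'][2]),'M',s['moment'],'z',R[:,2],'ax',s['position'][:2]+.1225*d[:2])
if __name__=='__main__':
    st()
E
python3 - <<'E'
import numpy as np
r=.1225
for i in range(0,32):
    a,b=np.radians(180+19.5-2*i),np.radians(180+17.5-2*i)
    print(i,np.round(r*(np.cos(b)-np.cos(a))/.05,3),np.round(r*(np.sin(b)-np.sin(a))/.05,3),end=' | ')
E
```

```text
0 -0.027 0.081 | 1 -0.024 0.082 | 2 -0.021 0.083 | 3 -0.019 0.083 | 4 -0.016 0.084 | 5 -0.013 0.085 | 6 -0.01 0.085 | 7 -0.007 0.085 | 8 -0.004 0.085 | 9 -0.001 0.086 | 10 0.002 0.085 | 11 0.005 0.085 | 12 0.008 0.085 | 13 0.011 0.085 | 14 0.014 0.084 | 15 0.017 0.084 | 16 0.02 0.083 | 17 0.023 0.082 | 18 0.026 0.082 | 19 0.029 0.081 | 20 0.031 0.08 | 21 0.034 0.078 | 22 0.037 0.077 | 23 0.039 0.076 | 24 0.042 0.074 | 25 0.045 0.073 | 26 0.047 0.071 | 27 0.05 0.07 | 28 0.052 0.068 | 29 0.054 0.066 | 30 0.057 0.064 | 31 0.059 0.062 |
```

Request:
{"op": "play_rows", "data": {
  "plan": [
    [[-0.027, 0.081, -0.005, 0, 0, -0.0111, -1], [-0.024, 0.082, 0, 0, 0, -0.0111, -1], [-0.021, 0.083, 0, 0, 0, -0.0111, -1], [-0.019, 0.083, 0, 0, 0, -0.0111, -1], [-0.016, 0.084, 0, 0, 0, -0.0111, -1], [0, 0, 0, 0, 0, 0, -1]]
  ]
}}

```text
time_s: 10.2
position: [0.4864, 0.0128, 0.0801]
tcp_rot: [[-0.986, -0.166, 0.001], [-0.166, 0.986, -0.001], [-0.001, -0.001, -1.0]]
force: [-1.2, -1.7, -1.0]
opening: 0.251
```

```bash
python3 arc.py
```

```text
t 10.2 pos [0.4864 0.0128 0.0801] yaw 9.57 Frad -1.42 Ftan(left+) -1.44 Fz -1.03 M [-0.386   0.1385 -0.0792] z [ 0.0006 -0.0008 -1.    ] ax [0.6072 0.0331]
```

Request:
{"op": "play_rows", "data": {
  "plan": [
    [[-0.013, 0.085, 0, 0, 0, -0.0111, -1], [-0.01, 0.085, 0, 0, 0, -0.0111, -1], [-0.007, 0.085, 0, 0, 0, -0.0111, -1], [0, 0, 0, 0, 0, 0, -1]]
  ]
}}

```text
time_s: 10.6
position: [0.4848, 0.0256, 0.08]
tcp_rot: [[-0.998, -0.063, 0.0], [-0.063, 0.998, -0.0], [-0.0, -0.0, -1.0]]
force: [-1.1, -1.8, -0.8]
opening: 0.247
```

```bash
python3 arc.py
```

```text
t 10.6 pos [0.4848 0.0256 0.08  ] yaw 3.6 Frad -1.24 Ftan(left+) -1.74 Fz -0.84 M [-0.4036  0.1243 -0.0983] z [ 0.0004 -0.0005 -1.    ] ax [0.6071 0.0333]
```

Request:
{"op": "play_rows", "data": {
  "plan": [
    [[-0.004, 0.085, 0, 0, 0, -0.0111, -1], [-0.001, 0.086, 0, 0, 0, -0.0111, -1], [0.002, 0.085, 0, 0, 0, -0.0111, -1], [0, 0, 0, 0, 0, 0, -1]]
  ]
}}

```text
time_s: 11.0
position: [0.4846, 0.0385, 0.0799]
tcp_rot: [[-0.999, 0.041, 0.0], [0.041, 0.999, -0.0], [-0.0, -0.0, -1.0]]
force: [-1.0, -1.8, -0.3]
opening: 0.25
```

```bash
python3 arc.py
```

```text
t 11.0 pos [0.4846 0.0385 0.0799] yaw -2.37 Frad -0.90 Ftan(left+) -1.86 Fz -0.32 M [-0.3165  0.0446 -0.0328] z [ 0.0001 -0.0002 -1.    ] ax [0.607  0.0334]
```

Request:
{"op": "play_rows", "data": {
  "plan": [
    [[0.005, 0.085, 0, 0, 0, -0.0111, -1], [0.008, 0.085, 0, 0, 0, -0.0111, -1], [0.011, 0.085, 0, 0, 0, -0.0111, -1], [0, 0, 0, 0, 0, 0, -1]]
  ]
}}

```text
time_s: 11.4
position: [0.4857, 0.0513, 0.0799]
tcp_rot: [[-0.989, 0.145, -0.0], [0.145, 0.989, -0.0], [0.0, -0.0, -1.0]]
force: [-1.3, -2.6, -0.3]
opening: 0.25
```

```bash
python3 arc.py
```

```text
t 11.4 pos [0.4857 0.0513 0.0799] yaw -8.35 Frad -0.89 Ftan(left+) -2.76 Fz -0.30 M [-0.2543  0.096   0.0357] z [-0.0001 -0.     -1.    ] ax [0.6069 0.0335]
```

Request:
{"op": "play_rows", "data": {
  "plan": [
    [[0.014, 0.084, 0, 0, 0, -0.0111, -1], [0.017, 0.084, 0, 0, 0, -0.0111, -1], [0.02, 0.083, 0, 0, 0, -0.0111, -1], [0, 0, 0, 0, 0, 0, -1]]
  ]
}}

```text
time_s: 11.8
position: [0.4882, 0.0639, 0.0798]
tcp_rot: [[-0.969, 0.248, -0.0], [0.248, 0.969, 0.0], [0.0, 0.0, -1.0]]
force: [-2.0, 0.2, -0.0]
opening: 0.247
```

```bash
python3 arc.py
```

```text
t 11.8 pos [0.4882 0.0639 0.0798] yaw -14.33 Frad -1.94 Ftan(left+) -0.32 Fz -0.03 M [-0.1468  0.0846  0.0166] z [-0.0003  0.0001 -1.    ] ax [0.6068 0.0336]
```

Request:
{"op": "play_rows", "data": {
  "plan": [
    [[0.023, 0.082, 0, 0, 0, -0.0111, -1], [0.026, 0.082, 0, 0, 0, -0.0111, -1], [0, 0, 0, 0, 0, 0, -1]]
  ]
}}

```text
time_s: 12.1
position: [0.4905, 0.0721, 0.0798]
tcp_rot: [[-0.949, 0.314, -0.001], [0.314, 0.949, 0.0], [0.001, 0.0, -1.0]]
force: [-1.8, 0.1, 0.6]
opening: 0.249
```

```bash
python3 arc.py
```

```text
t 12.1 pos [0.4905 0.0721 0.0798] yaw -18.33 Frad -1.69 Ftan(left+) -0.50 Fz 0.56 M [-0.0971  0.1312  0.0995] z [-0.0005  0.0002 -1.    ] ax [0.6068 0.0336]
```

Request:
{"op": "play_rows", "data": {
  "plan": [
    [[0.029, 0.081, 0, 0, 0, -0.0111, -1], [0.031, 0.08, 0, 0, 0, -0.0111, -1], [0.034, 0.078, 0, 0, 0, -0.0111, -1]]
  ]
}}

```text
time_s: 12.4
position: [0.4949, 0.0839, 0.0797]
tcp_rot: [[-0.911, 0.413, -0.001], [0.413, 0.911, 0.0], [0.001, -0.0, -1.0]]
force: [-2.0, 0.5, -0.2]
opening: 0.25
```

```bash
python3 arc.py
```

```text
t 12.4 pos [0.4949 0.0839 0.0797] yaw -24.36 Frad -2.06 Ftan(left+) -0.40 Fz -0.24 M [-0.0818  0.1475  0.3025] z [-0.0012  0.     -1.    ] ax [0.6065 0.0333]
```

Request:
{"op": "play_rows", "data": {
  "plan": [
    [[0.037, 0.077, 0, 0, 0, -0.0111, -1], [0.039, 0.076, 0, 0, 0, -0.0111, -1], [0.042, 0.074, 0, 0, 0, -0.0111, -1]]
  ]
}}

```text
time_s: 12.7
position: [0.4993, 0.0933, 0.0795]
tcp_rot: [[-0.865, 0.502, -0.005], [0.502, 0.865, -0.004], [0.002, -0.006, -1.0]]
force: [-4.8, -9.0, 2.5]
opening: 0.252
```

```bash
python3 arc.py
```

```text
t 12.7 pos [0.4993 0.0933 0.0795] yaw -30.11 Frad 0.36 Ftan(left+) -10.19 Fz 2.54 M [-1.6788  0.6185  0.5282] z [-0.0048 -0.0038 -1.    ] ax [0.6053 0.0318]
```

Request:
{"op": "play_rows", "data": {
  "plan": [
    [[0.022, 0.037, 0, 0, 0, -0.0056, -1], [0, 0, 0, 0, 0, 0, -1]]
  ]
}}

```text
time_s: 12.9
position: [0.5002, 0.0948, 0.0795]
tcp_rot: [[-0.857, 0.516, -0.005], [0.516, 0.857, -0.004], [0.002, -0.006, -1.0]]
force: [-4.7, -9.3, 2.5]
opening: 0.251
```

```bash
python3 arc.py
```

```text
t 12.9 pos [0.5002 0.0948 0.0795] yaw -31.07 Frad 0.77 Ftan(left+) -10.36 Fz 2.52 M [-1.745   0.6409  0.5054] z [-0.0053 -0.0041 -1.    ] ax [0.6051 0.0316]
```

Request:
{"op": "play_rows", "data": {
  "plan": [
    [[0.045, 0.073, 0, 0, 0, -0.0111, -1], [0.033, 0.051, 0, 0, 0, -0.008, -1], [0, 0, 0, 0, 0, 0, -1]]
  ]
}}

```text
time_s: 13.2
position: [0.5036, 0.1003, 0.0794]
tcp_rot: [[-0.824, 0.567, -0.007], [0.567, 0.824, -0.005], [0.003, -0.008, -1.0]]
force: [-5.1, -13.0, 3.4]
opening: 0.248
```

```bash
python3 arc.py; python3 - <<'E'
from h import *
b=save('scene','scene6')
q=proj('scene',[.607,.0335,.107]).astype(int);print(q)
cv2.imwrite('pics/crop6.png',cv2.resize(b[q[1]-30:q[1]+45,q[0]-40:q[0]+60],(800,600),interpolation=cv2.INTER_CUBIC)[...,::-1])
E
```

```text
t 13.2 pos [0.5036 0.1003 0.0794] yaw -34.56 Frad 3.16 Ftan(left+) -13.57 Fz 3.36 M [-2.2438  0.7769  0.2864] z [-0.0066 -0.005  -1.    ] ax [0.6045 0.0309]
[304 165]
```

View pics/crop6.png

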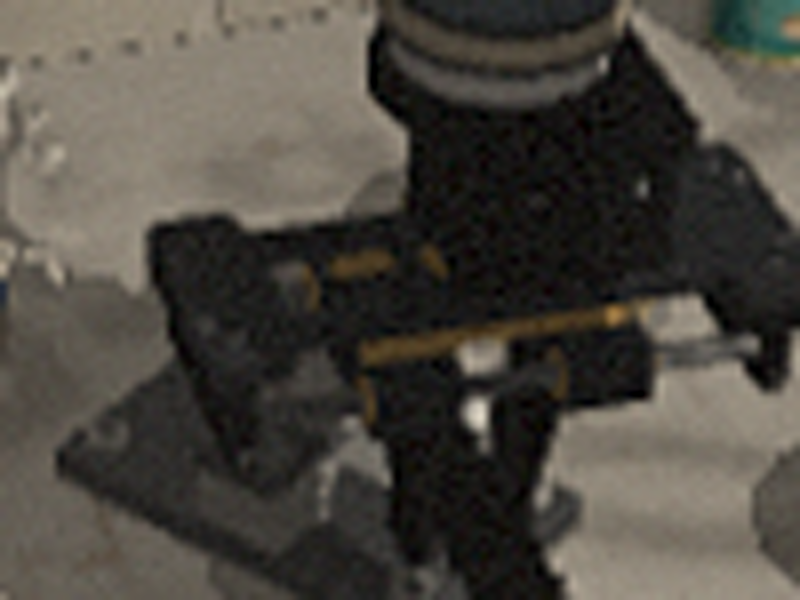

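Request:
{"op": "play_rows", "data": {
  "plan": [
    [[0.0155, 0.0205, 0, 0, 0, -0.0033, -1], [0, 0, 0, 0, 0, 0, -1]]
  ]
}}

```text
time_s: 13.45
position: [0.5041, 0.1012, 0.0794]
tcp_rot: [[-0.818, 0.576, -0.007], [0.576, 0.818, -0.005], [0.003, -0.008, -1.0]]
force: [-5.9, -12.9, 2.7]
opening: 0.252
```

```bash
python3 arc.py
```

```text
t 13.45 pos [0.5041 0.1012 0.0794] yaw -35.15 Frad 2.62 Ftan(left+) -13.93 Fz 2.71 M [-2.2224  0.7526  0.2535] z [-0.007 -0.005 -1.   ] ax [0.6043 0.0307]
```

Request:
{"op": "play_rows", "data": {
  "plan": [
    [[-0.048, -0.071, 0, 0, 0, 0.0113, -1], [-0.045, -0.073, 0, 0, 0, 0.0111, -1], [-0.042, -0.074, 0, 0, 0, 0.0111, -1], [0, 0, 0, 0, 0, 0, -1]]
  ]
}}

```text
time_s: 13.85
position: [0.4982, 0.0911, 0.0795]
tcp_rot: [[-0.874, 0.485, -0.005], [0.485, 0.874, -0.003], [0.002, -0.005, -1.0]]
force: [-4.4, -6.8, 1.2]
opening: 0.252
```

```bash
python3 arc.py
```

```text
t 13.85 pos [0.4982 0.0911 0.0795] yaw -29.04 Frad -0.55 Ftan(left+) -8.10 Fz 1.22 M [-1.2382  0.5336  0.7757] z [-0.0047 -0.0034 -1.    ] ax [0.6053 0.0316]
```

Request:
{"op": "play_rows", "data": {
  "plan": [
    [[-0.039, -0.076, 0, 0, 0, 0.0111, -1], [-0.037, -0.077, 0, 0, 0, 0.0111, -1], [0, 0, 0, 0, 0, 0, -1]]
  ]
}}

```text
time_s: 14.15
position: [0.4957, 0.0856, 0.0797]
tcp_rot: [[-0.904, 0.429, -0.002], [0.429, 0.904, 0.001], [0.002, -0.0, -1.0]]
force: [-2.5, 0.4, -0.6]
opening: 0.25
```

```bash
python3 arc.py
```

```text
t 14.15 pos [0.4957 0.0856 0.0797] yaw -25.37 Frad -2.47 Ftan(left+) -0.69 Fz -0.59 M [0.1428 0.2954 0.3534] z [-0.0016  0.0006 -1.    ] ax [0.6064 0.0331]
```

Request:
{"op": "play_rows", "data": {
  "plan": [
    [[-0.026, -0.06, 0, 0, 0, 0.009, -1], [0, 0, 0, 0, 0, 0, -1], [0, 0, 0, 0, 0, 0, -1]]
  ]
}}

```text
time_s: 14.45
position: [0.4948, 0.0832, 0.0797]
tcp_rot: [[-0.915, 0.405, -0.001], [0.405, 0.915, 0.001], [0.001, 0.0, -1.0]]
force: [-1.5, 1.9, 0.2]
opening: 0.252
```

```bash
python3 arc.py
```

```text
t 14.45 pos [0.4948 0.0832 0.0797] yaw -23.86 Frad -2.10 Ftan(left+) 1.15 Fz 0.17 M [0.2924 0.2359 0.1685] z [-0.0011  0.0005 -1.    ] ax [0.6068 0.0336]
```

Torque is about zero. Release gently and go up.

Request:
{"op": "play_rows", "data": {
  "plan": [
    [[0, 0, 0, 0, 0, 0, -0.3], [0, 0, 0, 0, 0, 0, -0.2], [0, 0, 0, 0, 0, 0, 0], [0, 0, 0, 0, 0, 0, 0.3], [0, 0, 0, 0, 0, 0, 0.6], [0, 0, 0, 0, 0, 0, 1], [0, 0, 0, 0, 0, 0, 1], [0, 0, 0, 0, 0, 0, 1], [0, 0, 0, 0, 0, 0, 1]]
  ]
}}

```text
time_s: 15.35
position: [0.4953, 0.0829, 0.0798]
tcp_rot: [[-0.915, 0.404, 0.0], [0.404, 0.915, 0.0], [-0.0, 0.0, -1.0]]
force: [-0.2, -0.4, 0.5]
opening: 0.942
```

Request:
{"op": "play_rows", "data": {
  "plan": [
    [[0, 0, 0.2, 0, 0, 0, 1], [0, 0, 0.5, 0, 0, 0, 1], [0, 0, 0.8, 0, 0, 0, 1], [0, 0, 0.8, 0, 0, 0, 1], [0, 0, 0.6, 0, 0, 0, 1], [0, 0, 0, 0, 0, 0, 1], [0, 0, 0, 0, 0, 0, 1]]
  ]
}}

```text
time_s: 16.05
position: [0.4954, 0.0829, 0.2258]
tcp_rot: [[-0.915, 0.404, 0.002], [0.404, 0.915, -0.0], [-0.002, 0.001, -1.0]]
force: [-1.0, -0.2, -0.4]
opening: 1.004
```

```bash
python3 arc.py; python3 - <<'E'
from h import *
import pickle
s=read_state();pickle.dump(s,open('s7.pkl','wb'));a=save('wrist','w7');b=save('scene','scene7')
print(proj('wrist',[.607,.0335,.107],s),proj('scene',[.607,.0335,.107]))
cv2.imwrite('pics/c7.png',np.hstack([a[:,56:456],b[:,156:456]])[...,::-1])
E
```

```text
t 16.05 pos [0.4954 0.0829 0.2258] yaw -23.82 Frad -0.83 Ftan(left+) -0.64 Fz -0.44 M [-0.0451  0.0266  0.0306] z [ 0.0021 -0.0002 -1.    ] ax [0.6074 0.0334]
[256.45490717 285.88682334] [304.92671718 165.89620585]
```

View pics/c7.png

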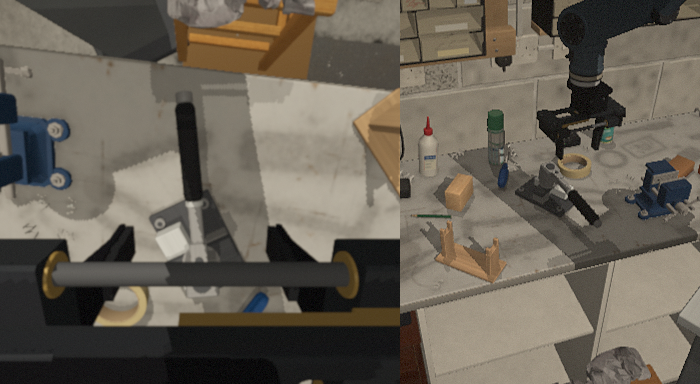

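```bash
python3 - <<'E'
from h import *
import pickle
np.set_printoptions(precision=4,suppress=True)
s=pickle.load(open('s7.pkl','rb'))
def tri(p,q):
    o1,d1=ray('wrist',*p,s);o2,d2=ray('scene',*q);A=np.stack([d1,-d2],1);t=np.linalg.lstsq(A,o2-o1,rcond=None)[0];a,b=o1+d1*t[0],o2+d2*t[1];print((a+b)/2,np.linalg.norm(a-b));return (a+b)/2
E=tri((240,94),(354,222));v=E-[.607,.0335,.099];print(v,np.linalg.norm(v),np.arcsin(v[2]/np.linalg.norm(v)))
a=cv2.imread('pics/scene7.png')
b=cv2.cvtColor(save('scene','scene8'),cv2.COLOR_RGB2BGR)
print(cv2.absdiff(a,b)[120:240,250:380].max(), cv2.absdiff(a,b)[120:240,250:380].mean())
o=np.hstack([cv2.resize(b[130:190,270:330],(400,400),interpolation=cv2.INTER_CUBIC),cv2.resize(cv2.imread('pics/w7.png')[170:300,206:306],(308,400),interpolation=cv2.INTER_CUBIC)])
cv2.imwrite('pics/c8.png',o)
E
```

```text
[0.3974 0.1067 0.0789] 7.246552876531972e-05
[-0.2096  0.0732 -0.0201] 0.2228656018813049 -0.09011612670131933
86 3.6185042735042736
```

View pics/c8.png

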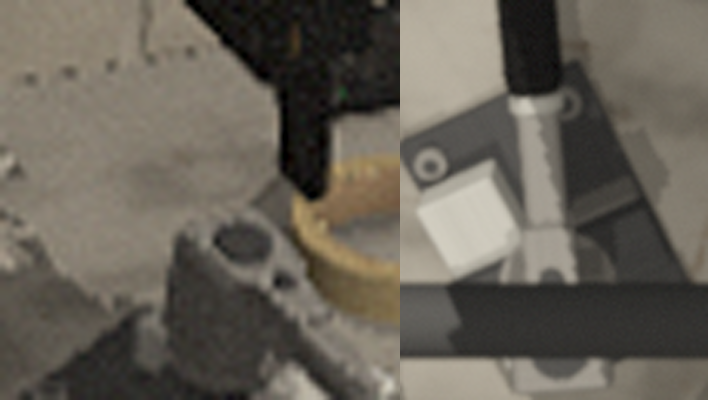

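Request:
{"op": "play_rows", "data": {
  "plan": [
    [[0, 0, 0, 0, 0, 0, 1], [0, 0, 0, 0, 0, 0, 1], [0, 0, 0, 0, 0, 0, 1], [0, 0, 0, 0, 0, 0, 1], [0, 0, 0, 0, 0, 0, 1], [0, 0, 0, 0, 0, 0, 1], [0, 0, 0, 0, 0, 0, 1], [0, 0, 0, 0, 0, 0, 1]]
  ]
}}

```text
time_s: 17.0
position: [0.4953, 0.0828, 0.2249]
tcp_rot: [[-0.915, 0.404, 0.0], [0.404, 0.915, -0.0], [-0.0, 0.0, -1.0]]
force: [0.6, 0.8, 0.2]
opening: 0.998
```

```bash
python3 - <<'E'
from h import *
print(hand_in())
E
```

```text
the job is handed in; nothing more can be done
None
```

I took the wrench from its cradle, seated its socket on the screw and turned it about 55° clockwise until it clicked. I then backed off, let go and handed in at about 17 s; the hand-in gave no verdict.

- **Seating:** the socket touched the nose slightly off-centre on the way down. A 1.5 mm shift back cleared it. At contact the mouth was at about 53 mm, the height of the square's base.
- **Click:** the torque about the hinge rose to about 1.5 N m and stayed there. It stayed at that level while the handle moved on and then partly back. From the arm's poses I put the peak hinge angle between 0.125 and about 0.22 rad. That is an estimate, because the arm hid the hinge from the cameras. The upper end is close to the 0.24 rad limit.
- **Release:** I backed the handle off until the torque was near zero, then opened the gripper and rose clear.
- **Last checks:** the wrench sits on the screw, drooped by about 0.09 rad. Its measured length from socket axis to end cap came out at 223 mm, against the expected 222 mm. I judged the hinge straight by eye and from the relaxed torque, not by measuring its angle. The handle swung back about 4.5° on release, which fits the socket's turning play. The pictured bystanders look undisturbed, and the gripper is about 14 cm above the wrench. Comparing two pictures to confirm the wrench was still gave nothing clear, so I waited another 0.8 s before handing in.

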